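# Stand the printing block in its rack and close the keeper

### The arm

A 7-joint arm with a two-finger parallel gripper is mounted at the origin on the work surface. World frame = base frame: x ahead of the robot, y to its left, z up, the work surface at z = 0. Lengths are in m, angles in rad, forces in N, time in s.
With the tool pointing down it reaches from about 0.425 to 0.825 m from the base axis. Payload 3.6 kg.
Tool frame: the origin (TCP) lies midway between the tips of the shut fingers; the grasp point (between the pads) lies 19 mm behind it; z points along the fingers, y is the direction in which the jaws open and shut (so a half turn about z gives the same grasp; the last joint's range is limited). The gripper opens to 93 mm and grips with 3 to 60 N. Pads are 15 mm wide; open, the fingers measure 128 mm over their backs; the gripper's body (75 mm by 188 mm) begins 65 mm behind the grasp point.
Start: joints at [-1.161, 0.615, -0.013, 1.423, 0.008, 1.103, -0.04], TCP at [0.275, 0.589, 0.219] pointing down, gripper open.
Joint ranges: [-3.12, 3.12], [-0.3, 2.06], [-1.34, 1.32], [0.26, 2.42], [-1.36, 4.5], [0.01, 1.98], [-2.84, 2.84]. Speed limits (rad/s): [2.79, 2.79, 3.14, 3.14, 3.14, 3.14, 3.14].

### API

Orientations are given as a unit quaternion [w, x, y, z].
In Python, from cell import bot gives the robot as it stands.
- The arm moves only by the tool step_arm, never from a script. Its arguments are lists of equal length, an entry for each row: "xyz": the shift along the world's x, y, z in units of 25 mm (1.0 is 25 mm), a list of three; "turn": the turn about the world's z in units of 8 degrees (1.0 is 8 degrees); "claw": the finger opening in mm, from 0 to 93. A call has 1 to 12 rows; each row shifts and turns the commanded pose from where the row before left it; what a row does not reach is not made up. A row lasts 1/10 s, in which the tool goes at most 50 mm and 8.59 degrees, less where a joint would pass 70% of its speed; a pose out of reach is approached as far as the arm can. A call is refused whole if a number of a shift passes 1 or a number of a turn 1, either way. A call with a gripper value outside its range is refused whole. The fingers move at their own pace and stop on an object; "force" is the grip in N (left out, the last holds). Time passes only in rows, so rows that do not move let the fingers close. It gives the time, the measured TCP pose, the force and the opening at its end, in the units of the state.
- bot.state(): the state, without advancing time (a new reading comes with each control period).
- bot.capture(name): name is "side" or "top" or "wrist"; returns a dict with "pixels" (384x512x3 uint8, blue, green, red), "z_map" (384x512 float32, m along the optical axis (not along the pixel's ray), 0 where there is no reading), "K" (3x3 intrinsics, pixels), "extrinsics" (4x4, takes a point from camera to world coordinates). Camera axes: x right, y up, looking along -z (the intrinsics and any distortion apply to the point x, -y, -z); pixel columns grow to the right and rows downward; lengths in m; the calibration is good to about 2 mm. A picture is of the moment at which its call begins.
- bot.finish_job(): hands the job in, once; it reports no verdict.
The state is a dict: "clock": time; "joint_positions": joint angles; "qvel": joint speeds; "effort": joint torques, N m; "ee_pos": TCP position; "orientation": TCP orientation; "force": force on the tool from outside, world axes, zero at the start; "torque": the same for the moment, N m; "width": opening from 0.0 (shut) to 1.0 (fully open).
Only numpy, scipy, OpenCV 4.12 (cv2) and the standard library are available. Lean on these libraries where they do the work, as an engineer would, in place of code of your own. Each camera call takes 0.05 s, during which the arm holds its last target.

### The job

Take the flat printing block that leans in the sloping plywood cradle and set it down, without dropping it, upright in the little wooden rack: on the same long thin edge it rests on now, in the slot in front of the rack's back board and midway between the two end posts. Then swing the rack's hinged keeper bar fully shut across the front of it, and leave the block standing upright there. Leave all the other things where they are.

Things in the scene. Friction and masses are not known exactly. Their poses are not given: they have to be found in the camera images.
- block: Lino printing block: wooden slab with dark face, 20 mm thick (its x), 120 long (y), 90 high (z). Origin at the middle of the long thin edge it rests on; z runs up the slab from there. At the start it leans in the cradle, z 30 degrees from vertical, top edge towards the cradle's -x side (roughly the robot's right); its upper 45 mm are free on both faces.
- cradle: Fixed plywood cradle: foot plate 120 x 130 x 10 mm; a sloping board 115 mm wide (under the block's -x face, reaching 45 mm up it) and a ledge under the block's lower edge, leaning 30 degrees from vertical towards the cradle's -x. Origin under the foot plate, z up; the block's origin starts 32 mm above it.
- rack: Fixed wooden rack. Origin under the slot's middle at the foot board's underside (board 90 x 215 x 12 mm thick), z up, +x to the back board. Slot 34 mm (x -17 to 17) from shut keeper to back board (140 long in y, 10 thick, top at z 55 mm); the block stands at z 12 mm. End posts at x -25, y +90 (hinge) and y -90 mm (catch), tops at z 30 mm.
- keeper (a joint): Keeper bar turning on the rack's hinge post. 0 = shut on its stop, across the slot's front over the catch post; grows to 1.5 rad as the free end swings out to the rack's -x side. Stiff; stays where left. Bar 16 mm wide, 12 thick, 196 long, underside 31 mm above the rack's origin.
- keeper_hinge (a point): Point on the keeper's hinge axis, 43 mm above the rack's origin (at the bar's top).
- keeper_post (a point): Top of the upright steel post (14 mm across, 44 mm tall above the bar) near the keeper's free end, 180 mm from the hinge axis, 87 mm above the rack's origin. Push or pinch here to swing the bar.
- jug: Orange plastic measuring jug, 90 mm across, 120 mm tall, on the folded wooden step stool (flat, about 200 x 600 mm, top 60 mm high) at the back. Origin under its middle. Leave alone.
- pliers: Steel pliers 170 mm long lying on the folded wooden step stool (flat, about 200 x 600 mm, top 60 mm high) at the back. Origin under the pivot. Leave alone.
- jar: Closed white ceramic jar, 84 mm across, 110 mm tall, on the folded wooden step stool (flat, about 200 x 600 mm, top 60 mm high) at the back. Origin under its middle. Leave alone.
- bottle: Glass bottle with twist cap, 56 mm across, 165 mm tall, on the folded wooden step stool (flat, about 200 x 600 mm, top 60 mm high) at the back. Origin under its middle. Leave alone.
- tin: Plain metal can, 52 mm across, 65 mm tall, on the table between rack and cradle. Origin under its middle. Leave alone.
- soap: Bar of pale soap 75 x 50 x 28 mm on the table nearer the robot. Origin under its middle. Leave alone.
Mind the look-alikes: they are no part of the job. Leave any blue, green or yellow look-alike of the block alone.

How it is judged:
By the outcome, as a careful person would: the job done as asked, in the order asked, and still so for the second after the job is handed in, with the robot touching nothing.
It also fails if it takes over 64 s, if anything falls off the work surface, if the arm or the gripper's body presses on something with over 40 N, if the wrist force passes 120 N, or if a joint passes its speed limit or range.

## Working session

There is one attempt and no reset: what is moved stays moved. The work goes in short steps, Python scripts to look and compute and a tool call to move; the robot and the scene stay as the last step left them, time stands still between calls to the robot, and variables do not carry over. Pictures are saved under pics/ and viewed, and the job is handed in when it is done.

Besides the shell and the picture viewer there is one more tool, called after "Request:" in YAML: its name, and indented under it one key for each argument. step_arm: Moves the arm, as the interface text tells. Its arguments: {"type":"object","properties":{"xyz":{"type":"array","items":{"type":"array","items":{"type":"number"}}},"turn":{"type":"array","items":{"type":"number"}},"claw":{"type":"array","items":{"type":"number"}},"force":{"type":"number"}},"required":["xyz","turn","claw"]}

```bash
ls; mkdir -p pics; cat > h.py <<'E'
import numpy as np,cv2
from cell import bot
def cap(n):
    c=bot.capture(n); np.savez(''+n+'.npz',**{k:np.asarray(v) for k,v in c.items()}); return c
def load(n): return dict(np.load(''+n+'.npz'))
def pts(c):
    K=c['K'];z=c['z_map'];T=c['extrinsics'];v,u=np.mgrid[0:z.shape[0],0:z.shape[1]]
    P=np.stack([(u-K[0,2])/K[0,0]*z,-(v-K[1,2])/K[1,1]*z,-z],-1)
    W=P@T[:3,:3].T+T[:3,3]; W[z<=0]=np.nan; return W
def proj(c,p):
    K=c['K'];T=c['extrinsics'];q=T[:3,:3].T@(np.asarray(p)-T[:3,3]);d=-q[2]
    return np.array([K[0,2]+K[0,0]*q[0]/d,K[1,2]-K[1,1]*q[1]/d])
E
python3 - <<'E'
from h import *
for n in ['side','top','wrist']:
    c=cap(n);cv2.imwrite(f'pics/{n}0.png',c['pixels']);print(n,c.keys(),c['K'].tolist(),np.round(c['extrinsics'],3).tolist(),(c['z_map']>0).mean())
print(bot.state())
E
```

```text
pics
side dict_keys(['pixels', 'z_map', 'K', 'extrinsics']) [[402.3874161427753, 0.0, 250.76458994847778], [0.0, 402.3874161427753, 190.91349007873785], [0.0, 0.0, 1.0]] [[0.966, 0.167, -0.197, 0.33], [-0.258, 0.611, -0.748, -0.877], [-0.005, 0.773, 0.634, 0.798], [0.0, 0.0, 0.0, 1.0]] 0.9959360758463541
top dict_keys(['pixels', 'z_map', 'K', 'extrinsics']) [[365.14921526691813, 0.0, 252.35428145520552], [0.0, 365.14921526691813, 185.29071435168362], [0.0, 0.0, 1.0]] [[0.01, 0.983, -0.184, 0.329], [-1.0, 0.01, -0.004, -0.056], [-0.003, 0.184, 0.983, 1.069], [0.0, 0.0, 0.0, 1.0]] 0.9959716796875
wrist dict_keys(['pixels', 'z_map', 'K', 'extrinsics']) [[265.58566290545355, 0.0, 250.8871533877093], [0.0, 265.58566290545355, 193.1561854857085], [0.0, 0.0, 1.0]] [[0.424, -0.877, -0.227, 0.211], [0.906, 0.41, 0.108, 0.617], [-0.002, -0.252, 0.968, 0.384], [0.0, 0.0, 0.0, 1.0]] 0.9884847005208334
{'clock': 0.15, 'joint_positions': array([-1.16051347,  0.61571278, -0.01260961,  1.42447246,  0.00811102,
        1.10341786, -0.04041222]), 'qvel': array([-0.00096525, -0.00122206,  0.00208548, -0.00334395,  0.00035601,
       -0.00012535, -0.00052328]), 'effort': array([ 4.97691653e-04, -4.59348178e+01,  2.09262106e-01, -1.65942067e+01,
       -6.11400185e-02,  1.81345461e-02,  1.56199590e-04]), 'ee_pos': array([0.27471126, 0.58844788, 0.21775646]), 'orientation': array([-1.97295038e-04,  2.16634705e-01,  9.76252244e-01, -9.59997669e-04]), 'force': array([ 0.31192416,  0.04744425, -0.31737823]), 'torque': array([-0.02216694, -0.00148401,  0.03080275]), 'width': 1.0033237160295372}
```

View pics/side0.png

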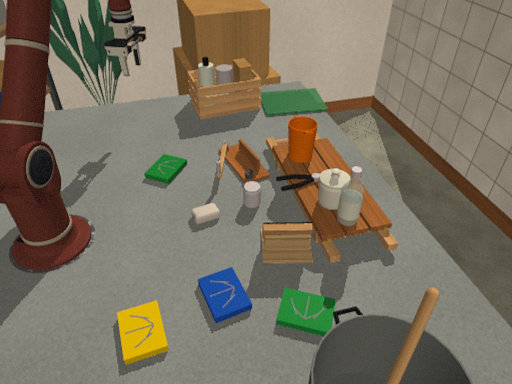

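View pics/top0.png

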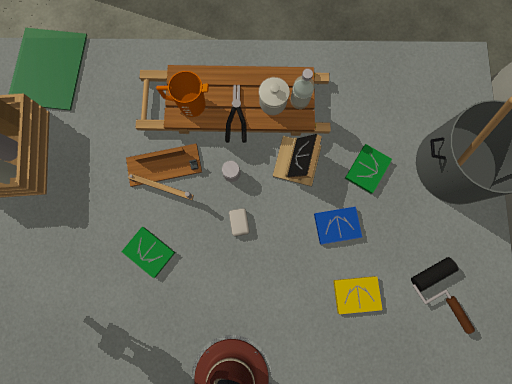

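View pics/wrist0.png

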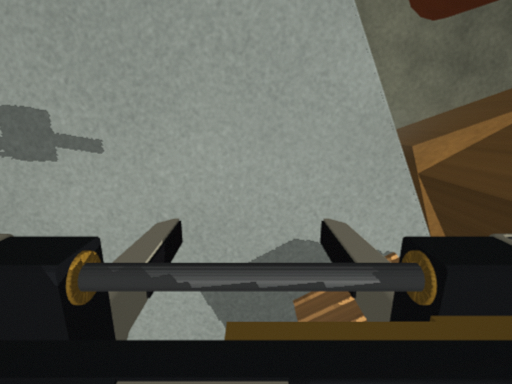

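The top view shows these candidates for the block:
- the dark-faced slab in the cradle at (303,155)
- blue at (338,226)
- green at (369,169) and (148,252)
- yellow at (358,296)

By the description I choose the dark one in the cradle. The rack is at (163,163), with the keeper swung out and its free end at (190,195). Next I measure and take close crops.

```bash
python3 - <<'E'
from h import *
c=load('top');W=pts(c);im=c['pixels']
a=cv2.resize(im[125:195,265:330],None,fx=6,fy=6,interpolation=2);b=cv2.resize(im[140:210,115:205],None,fx=6,fy=6,interpolation=2)
a=cv2.copyMakeBorder(a,0,0,0,0,0);cv2.imwrite('pics/cropA.png',cv2.resize(np.hstack([a,b]),None,fx=.83,fy=.83))
s=load('side');cv2.imwrite('pics/cropB.png',cv2.resize(s['pixels'][130:280,190:340],None,fx=4,fy=4,interpolation=2))
# dark face plane
m=(im.max(2)<60);m[:,:285]=0;m[:,325:]=0;m[:130]=0;m[182:]=0
n,l,st,ce=cv2.connectedComponentsWithStats(m.astype(np.uint8));print(st,ce)
k=1+np.argmax(st[1:,4]);mm=cv2.erode((l==k).astype(np.uint8),np.ones((3,3)))>0
P=W[mm];P=P[np.isfinite(P).all(1)];mu=np.median(P,0)
u,sv,vt=np.linalg.svd(P-P.mean(0),full_matrices=False);print(mu,sv,vt,P.min(0),P.max(0))
for (x,y) in [(231,170),(238,222),(190,195),(194,168),(240,300)]:print((x,y),W[y,x])
E
```

```text
[[     0      0    512    384 195890]
 [   286    130      1      1      1]
 [   295    130      3      1      3]
 [   300    130     14      1     14]
 [   287    134     30     43    700]] [[255.33052223 191.63275818]
 [286.         130.        ]
 [296.         130.        ]
 [306.5        130.        ]
 [301.69       155.93      ]]
[ 0.59065792 -0.19035205  0.0833701 ] [0.75391352 0.51912269 0.02152199] [[-0.97045984  0.24073455  0.01595546]
 [-0.10900259 -0.49649292  0.86116968]
 [ 0.21523507  0.8339914   0.50806713]] [ 0.54155365 -0.21977406  0.03947745] [ 0.65985492 -0.15610818  0.11428398]
(231, 170) [0.5598149  0.00879247 0.06762127]
(238, 222) [ 0.41728067 -0.0118091   0.02881663]
(190, 195) [0.48599788 0.11947472 0.07720355]
(194, 168) [nan nan nan]
(240, 300) [ 0.20066329 -0.02005277 -0.00026816]
```

View pics/cropA.png

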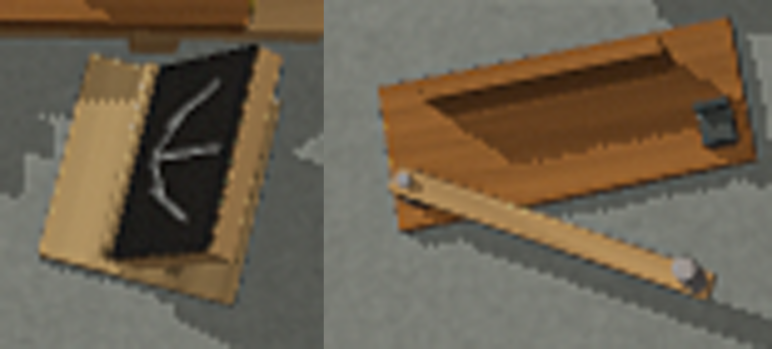

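View pics/cropB.png

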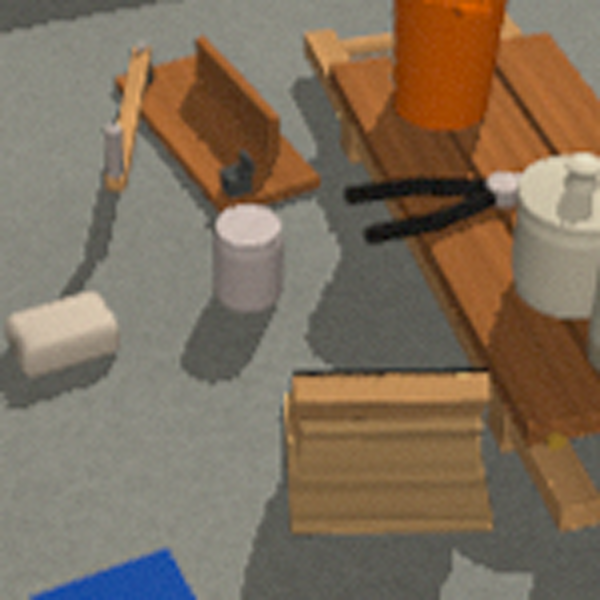

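```bash
cat > meas.py <<'E'
from h import *
def rect(P): 
    r=cv2.minAreaRect((P[:,:2]*1000).astype(np.float32));return np.round(r[0],1),np.round(r[1],1),round(r[2],1),np.round(cv2.boxPoints(r),1).tolist()
E
python3 - <<'E'
from meas import *
for n in ['top','side']:
    c=load(n);W=pts(c)
    X,Y,Z=W[...,0],W[...,1],W[...,2]
    box=(X>.45)&(X<.66)&(Y>.07)&(Y<.32)
    print(n)
    for lo,hi,nm in [(.007,.018,'foot'),(.051,.06,'back'),(.037,.048,'keeper'),(.078,.095,'post'),(.022,.034,'catch?')]:
        m=box&(Z>lo)&(Z<hi)
        k,l,st,ce=cv2.connectedComponentsWithStats(m.astype(np.uint8))
        for i in range(1,k):
            if st[i,4]>=8:
                P=W[l==i];print(nm,st[i].tolist(),np.round(P.mean(0),4),rect(P))
    # block: top edge, upper
    box=(X>.5)&(X<.7)&(Y>-.3)&(Y<-.12)
    for lo,hi in [(.1,.12),(.007,.014)]:
        P=W[box&(Z>lo)&(Z<hi)]; print('block/cradle',lo,len(P),rect(P))
    m=(X>.5)&(X<.62)&(Y>-.04)&(Y<.06)&(Z>.058)&(Z<.075);P=W[m];print('tin',rect(P),np.median(P[:,2]))
E
```

```text
top
foot [128, 144, 74, 38, 1518] [0.5858 0.2057 0.0124] (array([587.8, 214.2]), array([ 91.1, 214.6]), 12.2, [[520.5999755859375, 309.3999938964844], [566.0, 99.5999984741211], [655.0999755859375, 118.9000015258789], [609.5999755859375, 328.70001220703125]])
foot [129, 179, 14, 8, 50] [0.5303 0.2974 0.0127] (array([527.7, 296.9]), array([40. , 17.6]), 72.1, [[513.2000122070312, 280.5], [529.9000244140625, 275.1000061035156], [542.2000122070312, 313.20001220703125], [525.5, 318.6000061035156]])
back [135, 148, 48, 13, 170] [0.6088 0.2194 0.0549] (array([609.4, 218.7]), array([ 11.6, 137.1]), 12.5, [[588.9000244140625, 284.3999938964844], [618.5999755859375, 150.5], [629.9000244140625, 153.0], [600.2000122070312, 286.8999938964844]])
keeper [144, 149, 40, 11, 51] [0.6082 0.2052 0.0417] (array([607.8, 206.7]), array([  8.1, 115.8]), 15.9, [[588.0, 261.29998779296875], [619.7000122070312, 149.8000030517578], [627.5, 152.10000610351562], [595.7999877929688, 263.5]])
keeper [137, 159, 6, 3, 8] [0.5923 0.2756 0.0428] (array([592.1, 275.8]), array([ 1.3, 17. ]), 13.3, [[589.5, 283.899993896
[... 4525 characters left out ...]
22070312, 133.60000610351562]])
block/cradle 0.1 421 (array([ 594.8, -216.8]), array([ 20.6, 117.5]), 75.0, [[535.2999877929688, -211.60000610351562], [648.9000244140625, -242.0], [654.2000122070312, -222.0], [540.7000122070312, -191.6999969482422]])
block/cradle 0.007 670 (array([ 614.9, -193.6]), array([109.3, 150.4]), 74.0, [[527.5, -225.39999389648438], [672.0999755859375, -266.8999938964844], [702.2999877929688, -161.8000030517578], [557.7000122070312, -120.30000305175781]])
tin (array([566. ,  10.4]), array([46.6, 44. ]), 75.7, [[538.9000244140625, -6.699999809265137], [581.5999755859375, -17.600000381469727], [593.0999755859375, 27.600000381469727], [550.5, 38.5]]) 0.06518674721199669
```

The crop shows the dark-faced slab leaning towards the robot's right in the cradle, so the choice holds. Measurements:
- **Block:** jaw axis yaw is 75.5°. The straddle point is about (0.5956, -0.2088), with the slab top at z 0.115.
- **Rack:** origin is about (0.5885, 0.213), yaw 12.3°.
- **Keeper:** the post is at (0.487, 0.125), 180 mm from the hinge as stated, so the bar is about 31° open.

The tool stays vertical, so I will straddle the slab and let the fingers bring it upright.

Request:
step_arm:
  xyz:
    - [0.4, -1, 0]
    - [0.4, -1, 0]
    - [0.4, -1, 0]
    - [0.4, -1, 0]
    - [0.4, -1, 0]
    - [0.4, -1, 0]
    - [0.4, -1, 0]
    - [0.4, -1, 0]
    - [0.4, -1, 0]
    - [0.4, -1, 0]
    - [0.4, -1, 0]
    - [0.4, -1, 0]
  turn: [0.1, 0.1, 0.1, 0.1, 0.1, 0.1, 0.1, 0.1, 0.1, 0.1, 0.1, 0.2]
  claw: [93, 93, 93, 93, 93, 93, 93, 93, 93, 93, 93, 93]

```text
clock: 1.35
ee_pos: [0.3951, 0.2878, 0.2185]
orientation: [-0.0, 0.127, 0.992, -0.0]
force: [0.3, -0.4, -0.5]
width: 1.001
```

Request:
step_arm:
  xyz:
    - [0.4, -1, 0]
    - [0.4, -1, 0]
    - [0.4, -1, 0]
    - [0.4, -1, 0]
    - [0.4, -1, 0]
    - [0.4, -1, 0]
    - [0.4, -1, 0]
    - [0.4, -1, 0]
    - [0.4, -1, 0]
    - [0.4, -1, 0]
    - [0.4, -1, 0]
    - [0.4, -1, 0]
  turn: [0, 0, 0, 0, 0, 0, 0, 0, 0, 0, 0, 0]
  claw: [93, 93, 93, 93, 93, 93, 93, 93, 80, 80, 75, 75]

```text
clock: 2.55
ee_pos: [0.515, -0.0121, 0.2185]
orientation: [-0.0, 0.127, 0.992, -0.0]
force: [-0.4, -0.2, -0.0]
width: 0.812
```

Request:
step_arm:
  xyz:
    - [0.4, -1, 0]
    - [0.4, -1, 0]
    - [0.4, -1, 0]
    - [0.4, -1, 0]
    - [0.4, -1, 0]
    - [0.4, -1, 0]
    - [0.4, -1, 0]
    - [0.4, -0.9, 0]
    - [0, 0, 0]
    - [0, 0, 0]
    - [0, 0, 0]
  turn: [0, 0, 0, 0, 0, 0, 0, 0, 0, 0, 0]
  claw: [75, 75, 75, 75, 75, 75, 75, 75, 75, 75, 75]

```text
clock: 3.65
ee_pos: [0.5947, -0.2066, 0.2184]
orientation: [-0.0, 0.126, 0.992, 0.001]
force: [0.9, 0.3, -0.3]
width: 0.808
```

```bash
cat > st.py <<'E'
from h import *
s=bot.state();w,x,y,z=s['orientation']
print(s['clock'],np.round(s['ee_pos'],4),'jaw',round(float(np.degrees(np.arctan2(1-2*(x*x+z*z),2*(x*y-w*z)))),2),np.round(s['force'],1),'w',round(s['width']*93,1),np.round(s['joint_positions'],2))
p=s['ee_pos'][:2];print('h',p@[.2504,.9681],'e',p@[-.9681,.2504],'rack',(p-[.5885,.213])@np.array([[.977,-.213],[.213,.977]]))
E
python3 st.py; python3 - <<'E'
from h import *
c=cap('wrist');cv2.imwrite('pics/w1.png',c['pixels'])
c=cap('side');cv2.imwrite('pics/s1.png',cv2.resize(c['pixels'][130:290,180:380],None,fx=4,fy=3.75)[:600])
E
```

```text
3.65 [ 0.5947 -0.2066  0.2184] jaw 75.49 [ 0.9  0.3 -0.3] w 75.2 [ 0.26  0.58  0.07  1.49 -0.04  1.07  1.65]
h -0.05109456897188176 e -0.6274871648373372 rack [-0.08329377 -0.41127948]
```

View pics/w1.png

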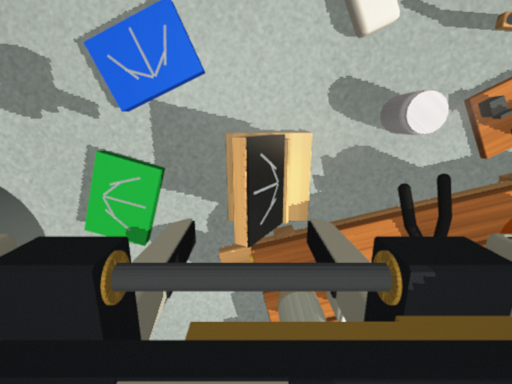

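View pics/s1.png

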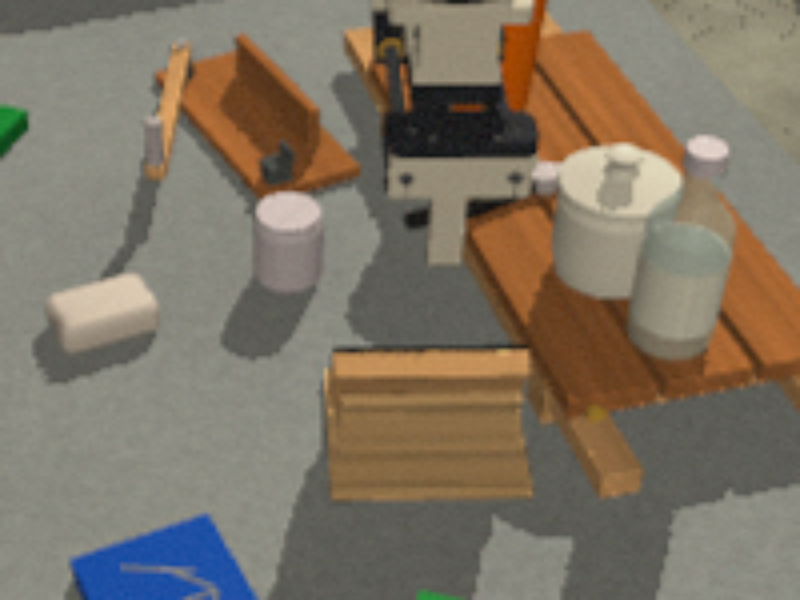

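The wrist view shows the dark slab at (265,190), between the fingers at (185,235) and (320,235). I refine its position with the wrist depth.

```bash
python3 - <<'E'
from meas import *
c=load('wrist');W=pts(c);m=(W[...,2]>.06)&(W[...,2]<.125)&(W[...,0]>.5)&(W[...,0]<.67)&(W[...,1]>-.27)&(W[...,1]<-.12)
d=m&(c['pixels'].max(2)<60);d=cv2.erode(d.astype(np.uint8),np.ones((3,3)))>0
P=W[d];mu=P.mean(0);u,s,v=np.linalg.svd(P-mu,full_matrices=False);n=v[2]*np.sign(v[2,2]);print(len(P),mu,n,np.degrees(np.arctan2(n[1],n[0])),np.degrees(np.arcsin(n[2])))
h=np.array([.2504,.9681,0]);e=np.array([-.9681,.2504,0]);print('h@z',mu@h,mu[2],'e range',(P@e).min(),(P@e).max())
Q=W[m&(W[...,2]>.09)];print('top',np.percentile(Q[:,2],[50,90,99]),'e',(Q@e).min(),(Q@e).max(),'h',(Q@h).min(),(Q@h).max())
E
```

```text
1661 [ 0.6021447  -0.20068073  0.09622189] [0.21073417 0.83334142 0.51101193] 75.80863518691504 30.731257271843152
h@z -0.04350198577984975 0.0962218852868547 e range -0.6873721490262433 -0.5740048439161972
top [0.10849383 0.11381945 0.1155602 ] e -0.690363737878697 -0.5700968137642329 h -0.07169755088856199 -0.039212706436141165
```

Request:
step_arm:
  xyz:
    - [0.08, -0.1, -0.8]
    - [0, 0, -0.8]
    - [0, 0, -0.8]
    - [0, 0, -0.8]
    - [0, 0, -0.8]
    - [0, 0, -0.8]
    - [0, 0, -0.5]
    - [0, 0, -0.25]
    - [0, 0, 0]
    - [0, 0, 0]
  turn: [0, 0, 0, 0, 0, 0, 0, 0, 0, 0]
  claw: [75, 75, 75, 75, 75, 75, 75, 75, 55, 42]
  force: 10

```text
clock: 4.75
ee_pos: [0.5976, -0.2111, 0.0807]
orientation: [0.001, 0.127, 0.992, -0.0]
force: [0.0, -0.6, -0.5]
width: 0.679
```

Request:
step_arm:
  xyz:
    - [0, 0, 0]
    - [0, 0, 0]
    - [0, 0, 0]
  turn: [0, 0, 0]
  claw: [40, 40, 40]

```text
clock: 5.05
ee_pos: [0.5975, -0.2105, 0.0805]
orientation: [0.001, 0.127, 0.992, 0.0]
force: [0.3, 2.4, 0.2]
width: 0.451
```

```bash
python3 st.py; python3 - <<'E'
from h import *
c=cap('wrist');cv2.imwrite('pics/w2.png',c['pixels'])
c=cap('side');cv2.imwrite('pics/s2.png',cv2.resize(c['pixels'][160:290,210:370],None,fx=4.5,fy=4.5))
E
```

```text
5.05 [ 0.5975 -0.2105  0.0805] jaw 75.37 [0.3 2.4 0.2] w 42.0 [ 0.27  0.74  0.05  1.62 -0.05  0.78  1.67]
h -0.054200470012226845 e -0.6311862004305137 rack [-0.08139252 -0.41571956]
```

View pics/w2.png

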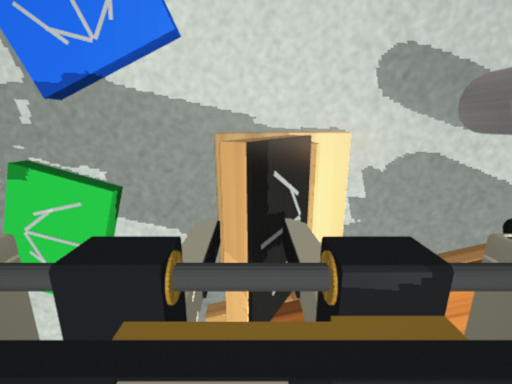

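View pics/s2.png

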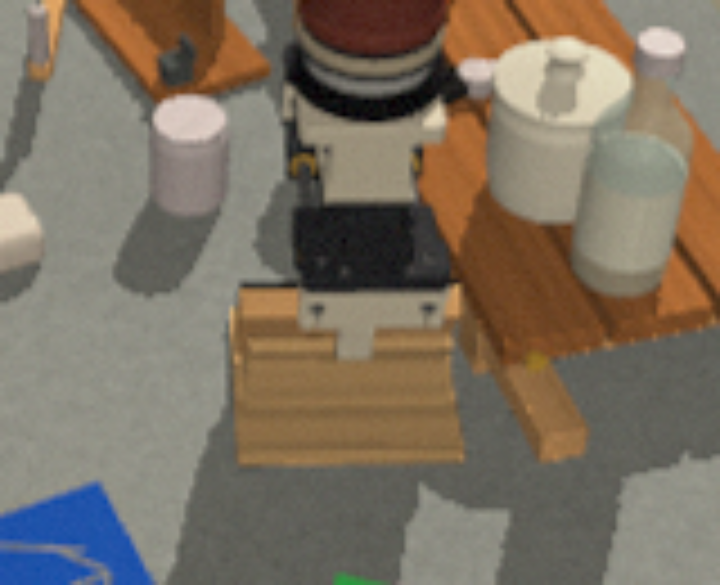

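The slab sits between the fingers at about (265,200) in the wrist view, clear of the board. Now I push it upright with the jaw while narrowing the opening.

Request:
step_arm:
  xyz:
    - [0.035, 0.135, 0.03]
    - [0.035, 0.135, 0.03]
    - [0.035, 0.135, 0.03]
    - [0.035, 0.135, 0.03]
    - [0.035, 0.135, 0.03]
    - [0, 0, 0]
  turn: [0, 0, 0, 0, 0, 0]
  claw: [39, 38, 37, 35, 34, 33]

```text
clock: 5.75
ee_pos: [0.6017, -0.1928, 0.0836]
orientation: [0.0, 0.127, 0.992, 0.0]
force: [-0.5, -0.1, 1.0]
width: 0.359
```

```bash
python3 st.py
```

```text
5.75 [ 0.6017 -0.1928  0.0836] jaw 75.45 [-0.5 -0.1  1. ] w 33.3 [ 0.24  0.73  0.06  1.62 -0.05  0.79  1.64]
h -0.03600881329722126 e -0.630747587866231 rack [-0.0735817  -0.39928443]
```

Request:
step_arm:
  xyz:
    - [0.035, 0.135, 0.03]
    - [0.035, 0.135, 0.03]
    - [0.035, 0.135, 0.03]
    - [0.035, 0.135, 0.03]
    - [0.035, 0.135, 0.03]
    - [0, 0, 0]
  turn: [0, 0, 0, 0, 0, 0]
  claw: [31, 29, 27, 26, 25, 24]

```text
clock: 6.35
ee_pos: [0.606, -0.176, 0.0874]
orientation: [0.0, 0.127, 0.992, 0.0]
force: [0.8, -0.6, -0.3]
width: 0.263
```

```bash
python3 st.py;python3 - <<'E'
from h import *
c=cap('wrist');cv2.imwrite('pics/w3.png',c['pixels'])
c=cap('side');cv2.imwrite('pics/s3.png',cv2.resize(c['pixels'][160:290,210:370],None,fx=4.5,fy=4.5))
E
```

```text
6.35 [ 0.606  -0.176   0.0874] jaw 75.45 [ 0.8 -0.6 -0.3] w 24.5 [ 0.21  0.73  0.06  1.62 -0.06  0.79  1.61]
h -0.01866131169355819 e -0.6307624714223472 rack [-0.06574672 -0.38380725]
```

View pics/w3.png

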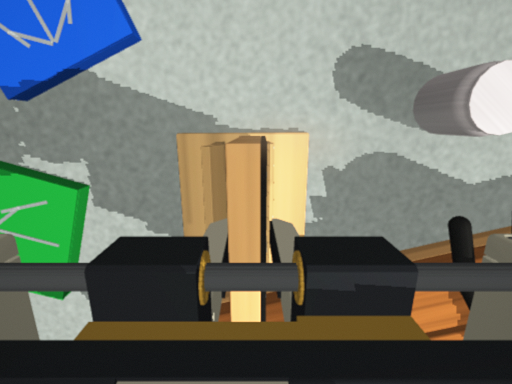

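View pics/s3.png

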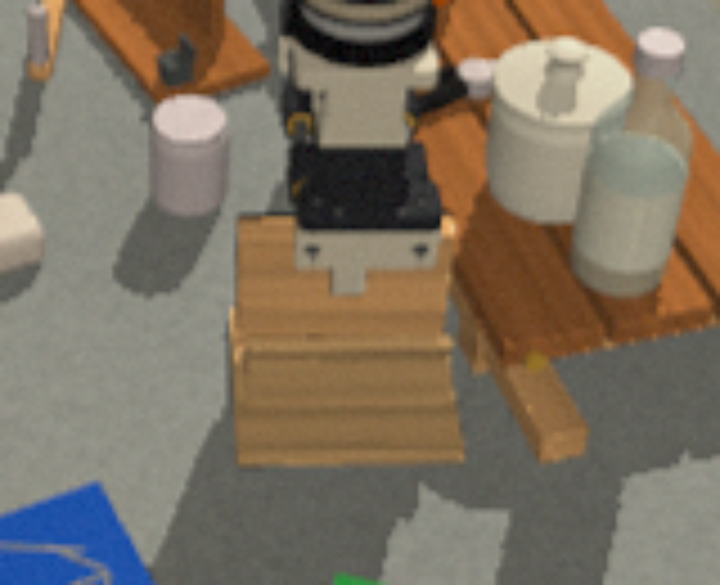

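The block now stands nearly upright between the pads: in the wrist view its top edge is at (245,190) with a pad on each side. I grip it and lift.

Request:
step_arm:
  xyz:
    - [0, 0, 0]
    - [0, 0, 0]
    - [0, 0, 0]
    - [0, 0, 0]
    - [0, 0, 0]
  turn: [0, 0, 0, 0, 0]
  claw: [18, 14, 10, 10, 10]
  force: 30

```text
clock: 6.95
ee_pos: [0.6056, -0.1774, 0.0873]
orientation: [-0.0, 0.127, 0.992, -0.0]
force: [0.4, -0.2, 0.1]
width: 0.217
```

Request:
step_arm:
  xyz:
    - [0, 0, 0.2]
    - [0, 0, 0.4]
    - [0, 0, 0.8]
    - [0, 0, 0.8]
    - [0, 0, 0.8]
    - [0, 0, 0.8]
    - [0, 0, 0.4]
    - [0, 0, 0]
  turn: [0, 0, 0, 0, 0, 0, 0, 0]
  claw: [10, 10, 10, 10, 10, 10, 10, 10]

```text
clock: 7.75
ee_pos: [0.6066, -0.1776, 0.1944]
orientation: [0.002, 0.127, 0.992, -0.0]
force: [0.7, -0.3, -2.0]
width: 0.212
```

```bash
python3 st.py;python3 - <<'E'
from meas import *
c=cap('wrist');cv2.imwrite('pics/w4.png',c['pixels']);W=pts(c)
tz=bot.state()['ee_pos'];h=np.array([.2504,.9681]);e=np.array([-.9681,.2504])
d=W-tz;m=(d[...,2]>.02)&(d[...,2]<.06)&(abs(d[...,:2]@h)<.03)&(d[...,:2]@e>.012)&(d[...,:2]@e<.08)
P=W[m]-tz;print(m.sum(),'z over tip',np.percentile(P[:,2],[5,50,95]),'h',np.percentile(P[:,:2]@h,[1,50,99]),'e',(P[:,:2]@e).max())
c=cap('side');cv2.imwrite('pics/s4.png',cv2.resize(c['pixels'][130:290,190:370],None,fx=4,fy=3.75))
E
```

```text
7.75 [ 0.6066 -0.1776  0.1944] jaw 75.36 [ 0.7 -0.3 -2. ] w 19.7 [ 0.21  0.61  0.07  1.52 -0.05  1.02  1.61]
h -0.020059561556026093 e -0.6317558570173325 rack [-0.0654905  -0.38550319]
3839 z over tip [0.0387457  0.03993151 0.04092952] h [-0.01094849 -0.00127915  0.00854742] e 0.06019852182429661
```

View pics/w4.png

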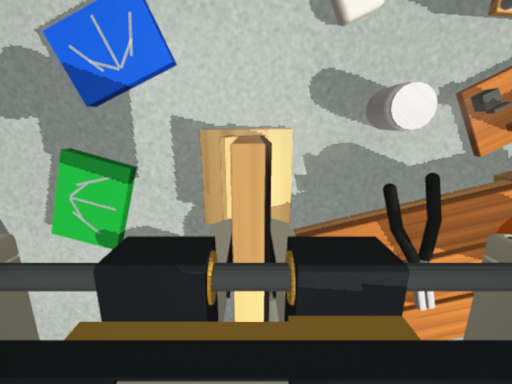

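View pics/s4.png

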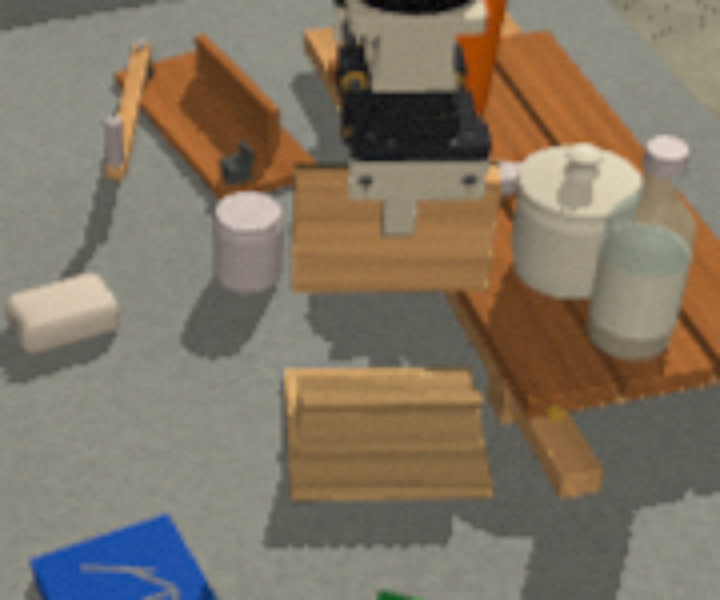

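The block hangs upright, gripped centrally: its top is 40 mm above the tips, so its bottom is 50 mm below. I carry it to the rack, turning -63°.

Request:
step_arm:
  xyz:
    - [0, 0.6, 0]
    - [-0.05, 1, 0]
    - [-0.05, 1, 0]
    - [-0.05, 1, 0]
    - [-0.05, 1, 0]
    - [-0.05, 1, 0]
    - [-0.05, 1, 0]
    - [-0.05, 1, 0]
    - [-0.05, 1, 0]
    - [-0.05, 1, 0]
    - [-0.05, 1, 0]
    - [-0.05, 1, 0]
  turn: [-0.3, -0.5, -0.5, -0.5, -0.5, -0.5, -0.5, -0.5, -0.5, -0.5, -0.5, -0.5]
  claw: [10, 10, 10, 10, 10, 10, 10, 10, 10, 10, 10, 10]

```text
clock: 9.05
ee_pos: [0.5908, 0.1137, 0.1908]
orientation: [-0.001, 0.509, 0.861, -0.001]
force: [0.0, -0.1, -0.9]
width: 0.208
```

Request:
step_arm:
  xyz:
    - [-0.05, 1, 0]
    - [-0.05, 1, 0]
    - [-0.05, 1, 0]
    - [-0.02, 0.6, 0]
    - [0, 0.4, 0]
    - [0, 0, 0]
    - [0, 0, 0]
  turn: [-0.5, -0.5, -0.5, -0.5, -0.09, 0, 0]
  claw: [10, 10, 10, 10, 10, 10, 10]

```text
clock: 9.75
ee_pos: [0.5876, 0.2114, 0.1918]
orientation: [0.0, 0.628, 0.779, -0.001]
force: [0.2, -1.0, -2.0]
width: 0.214
```

```bash
python3 st.py;python3 - <<'E'
from meas import *
c=cap('wrist');cv2.imwrite('pics/w5.png',c['pixels']);W=pts(c)
xr=np.array([.977,.213]);yr=np.array([-.213,.977]);t=bot.state()['ee_pos']
O=np.array([.5885,.213])
d=W[...,:2]-t[:2];D=W[...,:2]-O;Z=W[...,2]
m=(Z>t[2]+.03)&(Z<t[2]+.05)&(abs(d@xr)<.03)&(abs(d@yr)>.012)&(abs(d@yr)<.08)
for n,A in [('rel tcp',d),('rack',D)]:
    P=A[m];r=cv2.minAreaRect((P*1000).astype(np.float32));print(n,m.sum(),'x',np.percentile(P@xr,[1,50,99]),'y',(P@yr).min(),(P@yr).max(),r)
b=(Z>.05)&(Z<.06)&(abs(D@yr)<.1)&(abs(D@xr)<.06);P=D[b];print('back',b.sum(),'x',np.percentile(P@xr,[2,98]),'y',np.percentile(P@yr,[1,99]))
f=(Z>.007)&(Z<.017)&(abs(D@yr)<.13)&(abs(D@xr)<.06);P=D[f];print('foot x',np.percentile(P@xr,[1,99]),'y',np.percentile(P@yr,[1,99]))
c=load('top');W=pts(c);im=c['pixels'];hsv=cv2.cvtColor(im,40);m=(hsv[...,0]<12)&(hsv[...,1]>200)&(W[...,2]>.1)&(W[...,0]>.6);print('jug',rect(W[m]))
E
```

```text
9.75 [0.5876 0.2114 0.1918] jaw 12.25 [ 0.2 -1.  -2. ] w 19.9 [-0.6   0.62  0.37  1.55 -0.25  1.02  0.06]
h 0.3517525288219148 e -0.5158836958083014 rack [-0.00127091 -0.00138936]
rel tcp 4885 x [-0.01079481 -0.0010831   0.00874915] y -0.040322943611806814 0.0606781818446204 ((-3.1662371158599854, 9.723316192626953), (20.110122680664062, 101.00723266601562), 12.321683883666992)
rack 4885 x [-0.01196135 -0.00224964  0.00758262] y -0.042344990255347915 0.0586561352010793 ((-3.875323534011841, 7.499076843261719), (20.110122680664062, 101.00723266601562), 12.321683883666992)
back 608 x [0.01722582 0.02696137] y [-0.04205483  0.06945779]
foot x [-0.04416177  0.04445394] y [-0.05803408  0.10752419]
jug (array([741.3, 146.2]), array([115.3,  42.8]), 71.7, [[702.9000244140625, 98.19999694824219], [743.5, 84.69999694824219], [779.7000122070312, 194.10000610351562], [739.0999755859375, 207.60000610351562]])
```

View pics/w5.png

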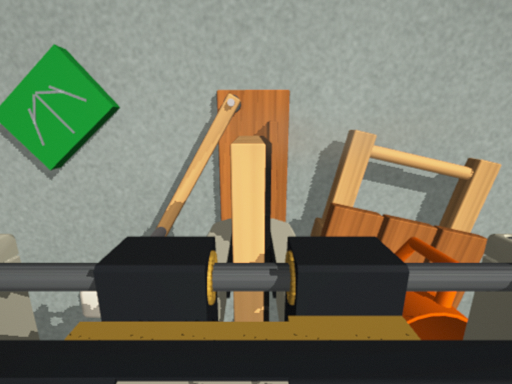

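```bash
python3 - <<'E'
from meas import *
xr=np.array([.977,.213]);yr=np.array([-.213,.977]);O=np.array([.5885,.213])
for n in ['top','side']:
    c=load(n);W=pts(c);hsv=cv2.cvtColor(c['pixels'],40);D=W[...,:2]-O
    m=(hsv[...,0]<12)&(hsv[...,1]>190)&(W[...,2]>.075)&(W[...,2]<.2)&(W[...,0]>.66)&(W[...,1]>.05)&(W[...,1]<.25)
    P=np.c_[D[m]@xr*1000,D[m]@yr*1000,W[m][:,2]*1000]
    for lo,hi in [(75,110),(110,150),(150,172),(172,200)]:
        Q=P[(P[:,2]>lo)&(P[:,2]<hi)]
        if len(Q):print(n,lo,len(Q),Q[:,:2].min(0).round(),Q[:,:2].max(0).round(),'min x in |y|<45',Q[abs(Q[:,1])<45,0].min().round() if (abs(Q[:,1])<45).any() else None)
E
```

```text
top 75 2 [112. -98.] [114. -97.] min x in |y|<45 None
top 110 8 [111. -97.] [164. -46.] min x in |y|<45 None
top 150 2 [157. -57.] [162. -47.] min x in |y|<45 None
top 172 3 [ 124. -158.] [168. -79.] min x in |y|<45 None
side 75 3 [ 151. -160.] [ 170. -152.] min x in |y|<45 None
side 110 4 [ 136. -161.] [ 171. -155.] min x in |y|<45 None
side 150 8 [ 157. -163.] [ 190. -110.] min x in |y|<45 None
side 172 2 [ 142. -180.] [ 186. -105.] min x in |y|<45 None
```

```bash
python3 - <<'E'
from meas import *
xr=np.array([.977,.213]);yr=np.array([-.213,.977]);O=np.array([.5885,.213])
c=load('top');W=pts(c);D=W[...,:2]-O;Z=W[...,2];x=D@xr;y=D@yr
for ylo in range(-130,60,20):
    m=(x>.04)&(x<.25)&(y*1000>ylo)&(y*1000<ylo+20)&(Z>.1)&(Z<.2)
    if m.any(): print(ylo,m.sum(),'x',(x[m].min()*1000).round(),(x[m].max()*1000).round(),'zmax',Z[m].max().round(3))
E
```

```text
-130 212 x 100.0 191.0 zmax 0.183
-110 223 x 102.0 189.0 zmax 0.182
-90 163 x 115.0 178.0 zmax 0.183
-70 82 x 155.0 168.0 zmax 0.171
-50 29 x 159.0 170.0 zmax 0.168
```

The jug is clear of the body's corridor: it sits at rack x ≥ 100 mm and y ≤ -40 mm. I lower the block into the slot.

Request:
step_arm:
  xyz:
    - [0.07, 0.07, -0.4]
    - [0, 0, -0.8]
    - [0, 0, -0.8]
    - [0, 0, -0.8]
    - [0, 0, -0.8]
    - [0, 0, -0.6]
    - [0, 0, -0.4]
    - [0, 0, -0.3]
    - [0, 0, 0]
    - [0, 0, 0]
  turn: [0, 0, 0, 0, 0, 0, 0, 0, 0, 0]
  claw: [10, 10, 10, 10, 10, 10, 10, 10, 10, 10]

```text
clock: 10.8
ee_pos: [0.59, 0.2145, 0.0704]
orientation: [0.0, 0.628, 0.779, 0.001]
force: [0.6, 0.2, -2.2]
width: 0.21
```

```bash
python3 st.py;python3 - <<'E'
from h import *
c=cap('wrist');cv2.imwrite('pics/w6.png',c['pixels']);W=pts(c)
xr=np.array([.977,.213]);yr=np.array([-.213,.977]);t=bot.state()['ee_pos'];D=W[...,:2]-np.array([.5885,.213]);Z=W[...,2]
m=(Z>t[2]+.03)&(Z<t[2]+.05)&(abs(D@xr)<.03)&(abs(D@yr)>.012)&(abs(D@yr)<.08);P=D[m]
print('top z',np.median(Z[m]),'x',np.percentile(P@xr,[1,99]),'ymax',(P@yr).max())
c=cap('side');cv2.imwrite('pics/s6.png',cv2.resize(c['pixels'][110:230,170:330],None,fx=4.5,fy=4.5))
E
```

```text
10.8 [0.59   0.2145 0.0704] jaw 12.25 [ 0.6  0.2 -2.2] w 19.6 [-0.57  0.76  0.32  1.65 -0.31  0.77  0.11]
h 0.35540574221165133 e -0.5174759482163324 rack [0.00179746 0.00115348]
top z 0.10891880507897234 x [-0.00901509  0.01051945] ymax 0.06111888470285495
```

View pics/s6.png

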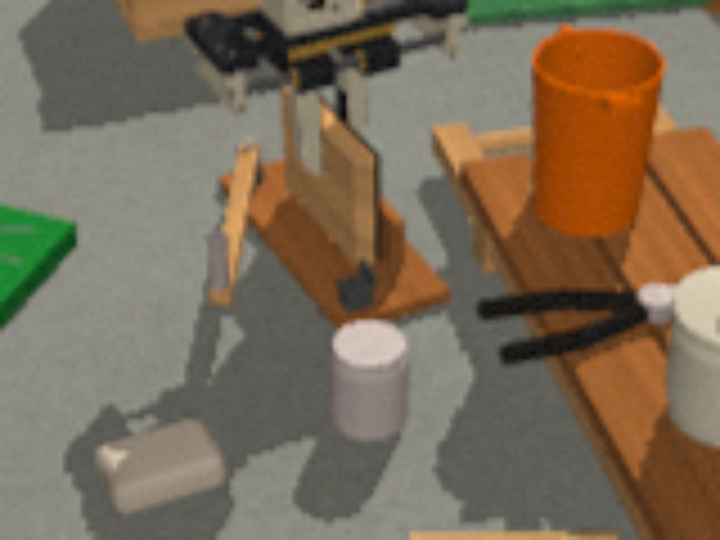

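The block is over the slot in front of the back board, about 7 mm up. I lower it slowly.

Request:
step_arm:
  xyz:
    - [0, 0, -0.08]
    - [0, 0, -0.06]
    - [0, 0, -0.05]
    - [0, 0, -0.05]
    - [0, 0, 0]
    - [0, 0, 0]
  turn: [0, 0, 0, 0, 0, 0]
  claw: [10, 10, 10, 10, 10, 10]

```text
clock: 11.5
ee_pos: [0.5895, 0.2145, 0.064]
orientation: [-0.0, 0.628, 0.779, 0.0]
force: [-0.3, 0.9, -0.6]
width: 0.216
```

Request:
step_arm:
  xyz:
    - [0, 0, -0.03]
    - [0, 0, -0.03]
    - [0, 0, 0]
  turn: [0, 0, 0]
  claw: [10, 10, 10]

```text
clock: 11.8
ee_pos: [0.5895, 0.2146, 0.064]
orientation: [-0.0, 0.628, 0.779, 0.0]
force: [-2.8, 1.1, 7.4]
width: 0.212
```

The block is down: the vertical force rose to +7 N. I open gently, then lift.

Request:
step_arm:
  xyz:
    - [0, 0, 0.03]
    - [0, 0, 0]
    - [0, 0, 0]
    - [0, 0, 0]
    - [0, 0, 0]
    - [0, 0, 0]
    - [0, 0, 0]
    - [0, 0, 0]
  turn: [0, 0, 0, 0, 0, 0, 0, 0]
  claw: [10, 19, 21, 23, 26, 30, 36, 42]

```text
clock: 12.6
ee_pos: [0.5895, 0.2144, 0.063]
orientation: [0.0, 0.628, 0.779, -0.0]
force: [-0.3, -0.1, 0.5]
width: 0.422
```

Request:
step_arm:
  xyz:
    - [0, 0, 0.3]
    - [0, 0, 0.6]
    - [0, 0, 1]
    - [0, 0, 1]
    - [0, 0, 1]
    - [0, 0, 0.5]
    - [0, 0, 0]
  turn: [0, 0, 0, 0, 0, 0, 0]
  claw: [45, 45, 45, 45, 45, 45, 45]

```text
clock: 13.3
ee_pos: [0.591, 0.2147, 0.1761]
orientation: [0.001, 0.628, 0.779, 0.002]
force: [0.1, 1.0, -0.3]
width: 0.486
```

```bash
python3 st.py;python3 - <<'E'
from h import *
c=cap('wrist');cv2.imwrite('pics/w7.png',c['pixels']);W=pts(c)
xr=np.array([.977,.213]);yr=np.array([-.213,.977]);D=W[...,:2]-np.array([.5885,.213]);Z=W[...,2]
m=(Z>.09)&(Z<.12)&(abs(D@xr)<.04)&(abs(D@yr)<.08);P=D[m]
r=cv2.minAreaRect((P*1000).astype(np.float32))
print('top z',np.percentile(Z[m],[5,50,95]),'x',np.percentile(P@xr,[1,99]),'y',(P@yr).min(),(P@yr).max(),r)
m=(Z>.075)&(Z<.095)&(D@xr<-.06)&(abs(D@yr)<.12);print('post',m.sum(),np.nanmean(W[m],0))
c=cap('side');cv2.imwrite('pics/s7.png',cv2.resize(c['pixels'][110:230,170:330],None,fx=4.5,fy=4.5))
E
```

```text
13.3 [0.591  0.2147 0.1761] jaw 12.25 [ 0.1  1.  -0.3] w 45.2 [-0.6   0.64  0.37  1.56 -0.26  0.99  0.06]
h 0.35586409484220677 e -0.5183367117429907 rack [0.00277242 0.00117449]
top z [0.10144091 0.10253909 0.10359044] x [-0.00944531  0.01005982] y -0.05861939987197759 0.06117260578014585 ((-0.05387592315673828, 1.2975349426269531), (20.040424346923828, 119.79683685302734), 12.273897171020508)
post 0 [nan nan nan]<stdin>:7: RuntimeWarning: Mean of empty slice
```

View pics/s7.png

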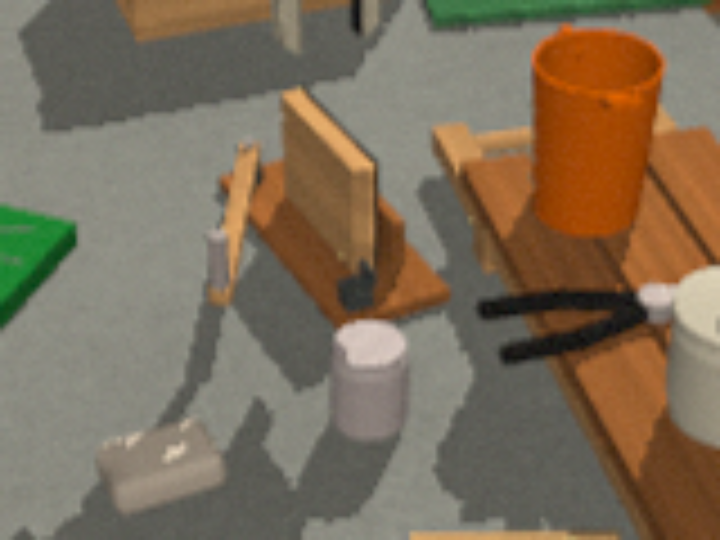

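View pics/w7.png

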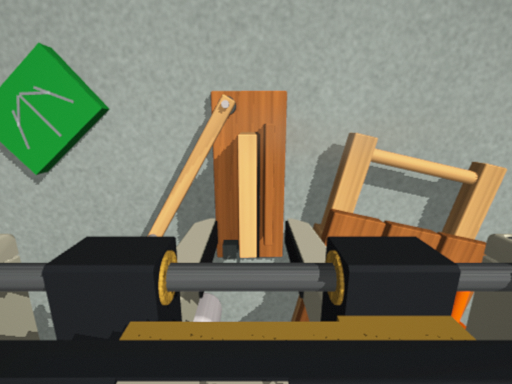

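The block stands upright and centred: top at z 0.1025, yaw 12.3°, x -9 to +10 mm, y -59 to +61 mm. Now the keeper. I move over its post and turn -31°.

Request:
step_arm:
  xyz:
    - [-0.7, -0.6, 0]
    - [-0.7, -0.6, 0]
    - [-0.7, -0.6, 0]
    - [-0.7, -0.6, 0]
    - [-0.7, -0.6, 0]
    - [-0.7, -0.6, 0]
    - [0, 0, 0]
    - [0, 0, 0]
  turn: [-0.65, -0.65, -0.65, -0.65, -0.65, -0.65, 0, 0]
  claw: [45, 45, 45, 45, 45, 45, 45, 45]

```text
clock: 14.2
ee_pos: [0.4843, 0.1248, 0.1725]
orientation: [-0.0, 0.813, 0.582, -0.0]
force: [-0.4, 1.5, 0.5]
width: 0.484
```

```bash
python3 st.py;python3 - <<'E'
from meas import *
for n in ['wrist','top','side']:
    c=cap(n);cv2.imwrite(f'pics/{n}8.png',c['pixels']);W=pts(c);Z=W[...,2]
    q=W[...,:2]-np.array([.4872,.1248]);m=(Z>.065)&(Z<.095)&(np.hypot(q[...,0],q[...,1])<.03)
    P=W[m];print(n,len(P))
    if len(P)>5: print(P.min(0),P.max(0),rect(P[P[:,2]>.082]) if (P[:,2]>.082).sum()>4 else '')
E
```

```text
14.2 [0.4843 0.1248 0.1725] jaw -18.86 [-0.4  1.5  0.5] w 45.0 [-0.66  0.49  0.54  1.92 -0.33  0.82 -0.28]
h 0.24209406296067001 e -0.4375509241579425 rack [-0.1206317  -0.06394849]
wrist 203
[0.48156247 0.11914668 0.06554637] [0.49480816 0.13262557 0.08937317] (array([488.1, 125.9]), array([12.8, 12.8]), 71.5, [[480.0, 121.9000015258789], [492.1000061035156, 117.80000305175781], [496.20001220703125, 130.0], [484.0, 134.0]])
top 27
[0.48132292 0.11983832 0.06855411] [0.49258575 0.13141909 0.08952569] (array([487.1, 125.8]), array([11.2, 10.9]), 3.8, [[481.1000061035156, 130.8000030517578], [481.8999938964844, 120.0], [493.1000061035156, 120.69999694824219], [492.29998779296875, 131.60000610351562]])
side 36
[0.48294583 0.11791907 0.06513258] [0.49643961 0.13300699 0.09028081] (array([489.2, 126.3]), array([15.3,  9.4]), 79.9, [[483.29998779296875, 119.5999984741211], [492.5, 117.9000015258789], [495.20001220703125, 133.0], [485.8999938964844, 134.60000610351562]])
```

View pics/wrist8.png

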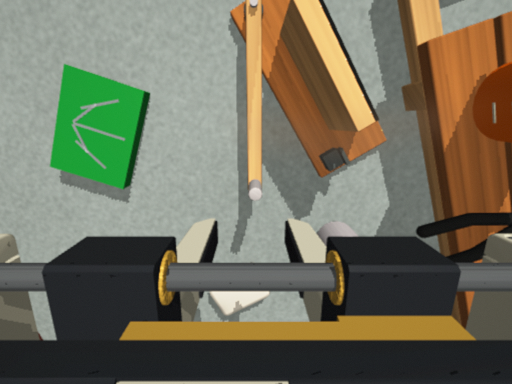

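The wrist view shows the post top at (254,190) between the fingers, which puts it at (0.488, 0.126). I go down and straddle it.

Request:
step_arm:
  xyz:
    - [0.15, 0.04, -0.6]
    - [0, 0, -0.8]
    - [0, 0, -0.8]
    - [0, 0, -0.8]
    - [0, 0, -0.8]
    - [0, 0, -0.5]
    - [0, 0, -0.3]
    - [0, 0, 0]
  turn: [0, 0, 0, 0, 0, 0, 0, 0]
  claw: [45, 45, 45, 45, 45, 45, 45, 30]

```text
clock: 15.15
ee_pos: [0.488, 0.1256, 0.0574]
orientation: [-0.0, 0.814, 0.581, -0.001]
force: [0.1, -0.6, -0.2]
width: 0.436
```

Request:
step_arm:
  xyz:
    - [0, 0, 0]
    - [0, 0, 0]
    - [0, 0, 0]
    - [0, 0, 0]
  turn: [0, 0, 0, 0]
  claw: [22, 18, 10, 10]
  force: 10

```text
clock: 15.55
ee_pos: [0.4886, 0.1256, 0.0587]
orientation: [0.0, 0.814, 0.581, 0.001]
force: [0.1, 0.2, 1.4]
width: 0.146
```

```bash
python3 st.py
```

```text
15.55 [0.4886 0.1256 0.0587] jaw -18.94 [0.1 0.2 1.4] w 13.6 [-0.56  0.66  0.41  2.01 -0.48  0.56 -0.15]
h 0.24395899080623348 e -0.4415486084100782 rack [-0.11622262 -0.0640864 ]
```

The post is pinched at 14 mm. I swing it along the arc at radius 179 mm, turning with it.

Request:
step_arm:
  xyz:
    - [0.18, -0.06, 0]
    - [0.18, -0.05, 0]
    - [0.18, -0.05, 0]
    - [0.18, -0.04, 0]
    - [0.19, -0.04, 0]
    - [0.19, -0.03, 0]
    - [0.19, -0.03, 0]
    - [0.19, -0.02, 0]
    - [0.19, -0.02, 0]
    - [0.19, -0.01, 0]
    - [0, 0, 0]
    - [0, 0, 0]
  turn: [0.19, 0.19, 0.19, 0.19, 0.19, 0.19, 0.19, 0.19, 0.19, 0.19, 0, 0]
  claw: [10, 10, 10, 10, 10, 10, 10, 10, 10, 10, 10, 10]

```text
clock: 16.75
ee_pos: [0.5358, 0.1166, 0.0586]
orientation: [0.001, 0.73, 0.684, 0.001]
force: [0.5, -0.7, 5.7]
width: 0.146
```

```bash
python3 st.py; python3 - <<'E'
from h import *
c=cap('side');cv2.imwrite('pics/s9.png',cv2.resize(c['pixels'][110:230,170:330],None,fx=4.5,fy=4.5))
E
```

```text
16.75 [0.5358 0.1166 0.0586] jaw -3.74 [ 0.5 -0.7  5.7] w 13.6 [-0.47  0.69  0.34  1.89 -0.38  0.62  0.04]
h 0.24710138628672454 e -0.4895440775495769 rack [-0.07196636 -0.08292194]
```

View pics/s9.png

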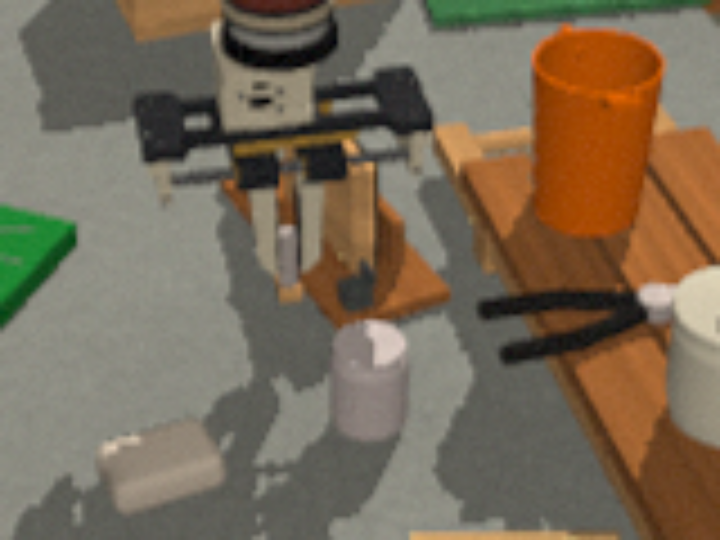

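Request:
step_arm:
  xyz:
    - [0.19, -0.01, 0]
    - [0.19, 0, 0]
    - [0.19, 0, 0]
    - [0.19, 0.01, 0]
    - [0.19, 0.01, 0]
    - [0.19, 0.02, 0]
    - [0.19, 0.02, 0]
    - [0.19, 0.03, 0]
    - [0.15, 0.03, 0]
    - [0.15, 0.03, 0]
    - [0, 0, 0]
    - [0, 0, 0]
  turn: [0.2, 0.2, 0.2, 0.2, 0.2, 0.2, 0.2, 0.2, 0.15, 0.15, 0, 0]
  claw: [10, 10, 10, 10, 10, 10, 10, 10, 10, 10, 10, 10]

```text
clock: 18.0
ee_pos: [0.5813, 0.12, 0.0587]
orientation: [0.001, 0.633, 0.774, 0.001]
force: [1.4, -0.3, 5.7]
width: 0.146
```

```bash
python3 st.py; python3 - <<'E'
from h import *
c=cap('side');cv2.imwrite('pics/s10.png',cv2.resize(c['pixels'][110:230,170:330],None,fx=4.5,fy=4.5))
E
```

```text
18.0 [0.5813 0.12   0.0587] jaw 11.43 [ 1.4 -0.3  5.7] w 13.6 [-0.41  0.73  0.27  1.76 -0.29  0.68  0.23]
h 0.2617018989318633 e -0.5327650699699396 rack [-0.02680539 -0.08937755]
```

View pics/s10.png

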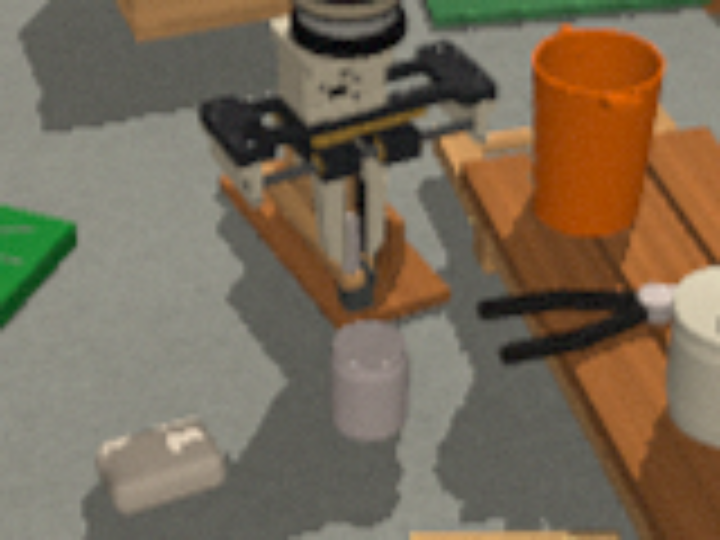

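Rack x is -26.8 mm and the stop is expected at -25, with no resistance yet. I push in small steps until it stops.

Request:
step_arm:
  xyz:
    - [0.05, 0.01, 0]
    - [0.05, 0.01, 0]
    - [0, 0, 0]
  turn: [0.06, 0.05, 0]
  claw: [10, 10, 10]

```text
clock: 18.35
ee_pos: [0.5836, 0.1204, 0.0587]
orientation: [0.001, 0.627, 0.779, 0.001]
force: [0.2, -0.5, 5.4]
width: 0.145
```

Request:
step_arm:
  xyz:
    - [0.04, 0.01, 0]
    - [0.04, 0.01, 0]
    - [0, 0, 0]
  turn: [0, 0, 0]
  claw: [10, 10, 10]

```text
clock: 18.65
ee_pos: [0.5846, 0.1206, 0.0586]
orientation: [-0.0, 0.627, 0.779, -0.0]
force: [-1.8, -1.3, 7.0]
width: 0.148
```

```bash
python3 st.py
```

```text
18.65 [0.5846 0.1206 0.0586] jaw 12.3 [-1.8 -1.3  7. ] w 13.7 [-0.41  0.74  0.27  1.75 -0.29  0.69  0.24]
h 0.26313994403224766 e -0.5357423863578563 rack [-0.02349953 -0.08943641]
```

Request:
step_arm:
  xyz:
    - [0.06, 0.01, 0]
    - [0.06, 0.01, 0]
    - [0, 0, 0]
  turn: [0, 0, 0]
  claw: [10, 10, 10]

```text
clock: 18.95
ee_pos: [0.5846, 0.1207, 0.0585]
orientation: [-0.002, 0.627, 0.779, -0.003]
force: [-6.1, -1.6, 10.7]
width: 0.146
```

```bash
python3 st.py
```

```text
18.95 [0.5846 0.1207 0.0585] jaw 12.31 [-6.1 -1.6 10.7] w 13.6 [-0.41  0.74  0.27  1.74 -0.29  0.7   0.23]
h 0.2632101127664151 e -0.5357829985478874 rack [-0.02343164 -0.08939209]
```

It is on the stop: no more motion and the force is rising. I release, lift straight up and check.

Request:
step_arm:
  xyz:
    - [-0.06, -0.01, 0]
    - [-0.06, -0.01, 0]
    - [0, 0, 0]
    - [0, 0, 0]
    - [0, 0, 0]
    - [0, 0, 0]
    - [0, 0, 0]
  turn: [0, 0, 0, 0, 0, 0, 0]
  claw: [10, 14, 18, 22, 26, 28, 28]

```text
clock: 19.65
ee_pos: [0.5846, 0.1212, 0.0579]
orientation: [-0.0, 0.627, 0.779, -0.0]
force: [-1.3, -0.4, -0.0]
width: 0.298
```

Request:
step_arm:
  xyz:
    - [0, 0, 0.3]
    - [0, 0, 0.6]
    - [0, 0, 0.8]
    - [0, 0, 0.8]
    - [0, 0, 0.8]
    - [0, 0, 0.8]
    - [0, 0, 0.4]
    - [0, 0, 0]
  turn: [0, 0, 0, 0, 0, 0, 0, 0]
  claw: [28, 28, 28, 28, 28, 28, 28, 28]

```text
clock: 20.45
ee_pos: [0.5857, 0.1213, 0.1724]
orientation: [0.001, 0.627, 0.779, 0.001]
force: [-0.1, -0.4, 0.2]
width: 0.304
```

Request:
step_arm:
  xyz:
    - [-0.6, -0.5, 0.3]
    - [-0.6, -0.5, 0.3]
    - [-0.6, -0.5, 0.3]
    - [-0.6, -0.5, 0.3]
    - [-0.6, -0.5, 0.3]
    - [0, 0, 0]
    - [0, 0, 0]
  turn: [0, 0, 0, 0, 0, 0, 0]
  claw: [28, 28, 28, 28, 28, 28, 28]

```text
clock: 21.15
ee_pos: [0.5097, 0.0591, 0.2076]
orientation: [-0.0, 0.627, 0.779, 0.0]
force: [0.5, 0.6, 0.6]
width: 0.303
```

```bash
python3 st.py; python3 - <<'E'
from meas import *
xr=np.array([.977,.213]);yr=np.array([-.213,.977]);O=np.array([.5885,.213])
for n in ['wrist','top','side']:
    c=cap(n);cv2.imwrite(f'pics/{n}11.png',c['pixels']);W=pts(c);Z=W[...,2];D=W[...,:2]-O;x=D@xr;y=D@yr
    m=(Z>.095)&(Z<.11)&(abs(x)<.05)&(abs(y)<.09)
    if m.sum()>5:print(n,'block',m.sum(),np.median(Z[m]),'x',np.percentile(x[m],[2,98]),'y',np.percentile(y[m],[1,99]),rect(W[m])[2])
    m=(Z>.08)&(Z<.093)&(x<0)&(x>-.06)&(y<-.065)&(y>-.12)
    if m.sum()>3:print(n,'post',m.sum(),x[m].mean(),y[m].mean(),x[m].min(),x[m].max())
    m=(Z>.038)&(Z<.048)&(x<-.012)&(x>-.06)&(abs(y)<.11)
    if m.sum()>5:
        print(n,'bar',m.sum(),'x',np.percentile(x[m],[2,98]),'slope',np.degrees(np.polyfit(y[m],x[m],1)[0]))
c=load('side');cv2.imwrite('pics/s11.png',cv2.resize(c['pixels'][110:230,170:330],None,fx=4.5,fy=4.5))
E
```

```text
21.15 [0.5097 0.0591 0.2076] jaw 12.33 [0.5 0.6 0.6] w 28.2 [-0.4   0.43  0.35  1.84 -0.19  0.9   0.25]
h 0.18483265258104875 e -0.47864466439699677 rack [-0.10977079 -0.1335869 ]
wrist block 2881 0.10249082441936064 x [-0.00995536  0.00996058] y [-0.0579972   0.04164456] 12.6
wrist post 149 -0.02581431297427686 -0.08913217801132695 -0.031879844838976774 -0.018263212839399856
wrist bar 2096 x [-0.03287416 -0.01741124] slope 0.09109932161696964
top block 50 0.10259501129998722 x [-0.0091753   0.01006356] y [0.04092138 0.06188555] 18.1
top bar 18 x [-0.03256959 -0.01847534] slope -33.6411318911592
side block 133 0.10231290871170162 x [-0.00911107  0.01186404] y [-0.06053413  0.04482369] 12.9
side post 17 -0.024814893907839905 -0.09171427483608595 -0.030979723936914453 -0.017070514524766458
side bar 179 x [-0.03228566 -0.01573824] slope 0.08253741990286001
```

View pics/s11.png

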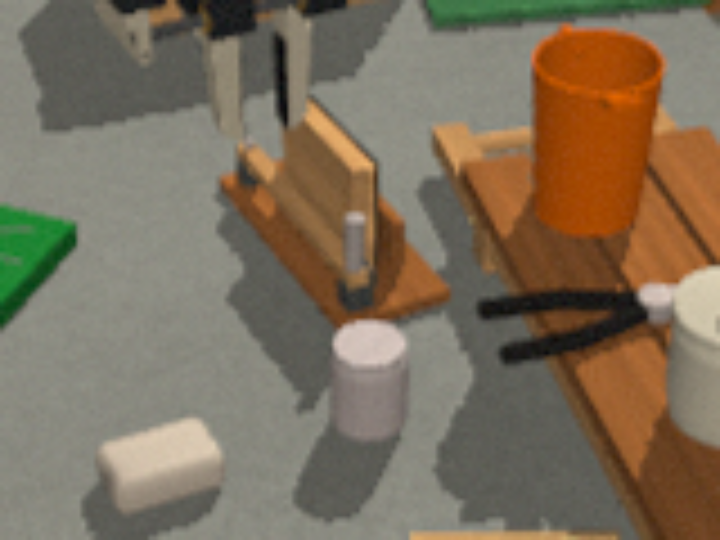

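View pics/top11.png

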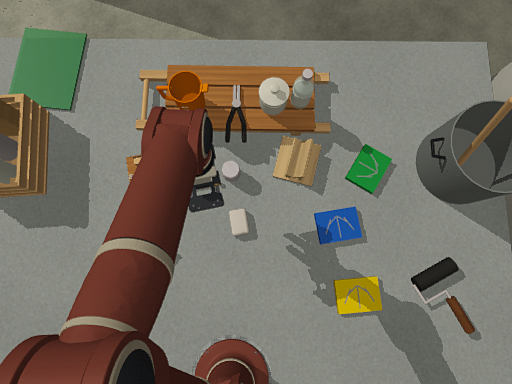

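The bar is parallel to the rack (slope 0.09°) at x -33 to -17 mm, with the post at (-25, -90) mm. The block stands upright, centred and free of the robot. In the top view the tin (231,170), soap (238,221) and everything else are where they were. I hand the job in.

```bash
python3 -c "
from h import *
print(bot.finish_job())"; python3 st.py
```

```text
the job is handed in; nothing more can be done
None
the job is handed in; nothing more can be done
```

The block is standing upright in the rack with the keeper bar fully shut, and the job was handed in at about 21 s of the 64 s allowed.

**What I did:** I straddled the leaning dark-faced block, eased it upright with the jaws and gripped it. I carried it to the rack, set it down until I felt light contact (about 7 N), and let go. I then pinched the keeper post and swung the bar along its arc until it met its stop.

**Last checks before handing in:**
- **Block:** its top is at z 0.1025 m (0.102 expected). It spans x -10 to +10 mm in the slot. Lengthwise it spans y -59 to +61 mm, so it is about 1 mm off the midpoint. It is square to the rack within about 0.5°.
- **Keeper:** the bar is parallel to the rack within 0.1°, and its post is at (-25, -90) mm, over the catch post.
- **Robot and surroundings:** the gripper is clear of everything. The last pictures show the tin, soap, jug and look-alikes where they were.

None of the checks that counted disagreed. With the arm partly hiding the rack, the top camera's readings on the block and bar rested on too few points to be useful. I relied on the wrist and side views, which agreed to about 2 mm.

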